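# Pack the sample carrier and hold it ready

### The job

Pack the round aluminium sample cell and the black positioning-stage block with the red grip side by side into the empty bay of the blue carrier, both standing upright on its floor and let go while the carrier stands on the bench. Then take the carrier by its yellow handle, lift it straight up to about ten centimetres above the bench without tipping it, and finish still holding it there, level and motionless, with both pieces and the grey sensor module aboard. Leave everything else on the bench where it is.

Things in the scene. Friction and masses are not known exactly. Their poses are not given: they have to be found in the camera images.
- carrier: Loose blue open carrier, 150 (x) x 134 (y) mm, 0.32 kg empty, 0.84 packed. Origin: centre of its underside, z up. Floor and walls 4 mm thick, walls 40 mm high. A 16 mm thick divider along y at x = 0 makes two bays, each 63 (x) x 122 (y) mm inside, centred at x = -39.5 mm (empty) and +39.5 mm (holds the sensor). Posts 12 x 6 mm at x = 0, y = +-64 mm bear the handle.
- carrier_handle (a point): Middle of the carrier's yellow handle: a flat bar along the carrier's y axis above the divider, 12 mm thick (x), 16 mm high (from 98 to 114 mm above the carrier's underside), 122 mm long between the posts. This point is the bar's centre, 106 mm above the underside. The packed carrier balances about here. Same axes as the carrier.
- carrier_bay (a point): Centre of the empty bay, on the top of its floor (4 mm above the underside of the carrier, at carrier x = -39.5 mm, y = 0). Same axes as the carrier.
- sensor: Grey sensor module with brass sockets, 56 x 114 x 44 mm, 0.26 kg, loose, already standing in the carrier's +x bay; nothing to do to it but keep it aboard. Origin: centre of its underside.
- cell: Loose round aluminium sample cell, 56 mm diameter, 50 mm high, with a dark steel knob of 24 mm diameter on top from 50 to 76 mm above its underside; about 0.13 kg. Stands upright on the bench. Origin: centre of its underside, z up. Two such pieces fit side by side along the bay's length.
- stage: Loose black positioning-stage block, 54 x 54 mm, 50 mm high, with a red grip rib on top: 40 mm long along the block's x, 18 mm thick along its y, from 50 to 76 mm above its underside; about 0.13 kg. Origin: centre of its underside, z up. It fits the bay only with its sides parallel to the bay's.
- case: White objective case with green cap, 50 mm diameter, 74 mm high, loose; a bystander that may stand among the pieces. Origin: centre of its underside.
- bottle: Amber bottle, 60 mm diameter, 130 mm high, loose bystander. Origin: centre of its underside.
- dish: Steel dish, 90 mm diameter, 20 mm high, loose bystander. Origin: centre of its underside.
- driver: Screwdriver with orange handle, 160 mm long, lying loose; bystander. Origin: on its length, at its underside.
Mind the look-alikes: they are no part of the job. What is shaped like the cell but orange or purple is not meant. Leave any pink look-alike of the stage alone.

How it is judged (in metres and radians):
On the way, in this order (a step that is already met when the one before it is completed fails the run):
1. the cell and the stage block both stand upright on the floor of the empty bay, let go, with the carrier on the bench (x of cell in the frame of carrier between -0.048 and -0.031 m and y of cell in the frame of carrier between -0.042 and 0.042 m and z of each of cell, stage in the frame of carrier below 0.01 m and angle between the z axis of each of cell, stage and the z axis of carrier, either way round below 0.12 rad and x of stage in the frame of carrier between -0.048 and -0.031 m and y of stage in the frame of carrier between -0.042 and 0.042 m and contact force between the fingers and cell below 0.3 N and contact force between the fingers and stage below 0.3 N and height (world z) of carrier below 0.006 m), for 0.2 s.
2. the carrier is lifted clear of the bench in the gripper (height (world z) of carrier above 0.06 m and contact force between the fingers and carrier above 2 N), for 0.2 s.
At the end, for the whole second after the job is handed in: Carrier held 65 to 160 mm over the bench, tilt < 0.12 rad, < 20 mm/s, < 0.1 rad/s, over the open middle of the bench (x < 0.68, y -0.3 to 0.4), touching no bystander; cell and stage upright (0.12 rad) on the -x bay floor, untouched, sensor on the +x bay floor (undersides < 10 mm over the carrier's) (height (world z) of carrier between 0.065 and 0.16 m and angle between carrier's own z axis and vertical below 0.12 rad and linear speed of carrier below 0.02 m/s and angular speed of carrier below 0.1 rad/s and contact force between the fingers and carrier above 2 N and x of cell in the frame of carrier between -0.048 and -0.031 m and y of cell in the frame of carrier between -0.042 and 0.042 m and z of each of cell, stage, sensor in the frame of carrier below 0.01 m and angle between the z axis of each of cell, stage, sensor and the z axis of carrier, either way round below 0.12 rad and x of stage in the frame of carrier between -0.048 and -0.031 m and y of stage in the frame of carrier between -0.042 and 0.042 m and x of sensor in the frame of carrier between 0.031 and 0.048 m and contact force between the fingers and cell below 0.3 N and contact force between the fingers and stage below 0.3 N and contact force between carrier and case below 0.3 N and contact force between carrier and bottle below 0.3 N and contact force between carrier and dish below 0.3 N and contact force between carrier and driver below 0.3 N and world x of carrier below 0.68 m and world y of carrier between -0.3 and 0.4 m); the arm keeps its last pose, push and grip.
It fails at once if the carrier is tipped by more than 0.35 rad (angle between carrier's own z axis and vertical above 0.35 rad).
It fails at once if a bystander (case, bottle, dish or screwdriver) is moved by more than 30 mm (distance of any of case, bottle, dish, driver from where it was at the start of the episode above 0.03 m).
It also fails if it takes over 72 s, if anything falls off the work surface, if the arm or the gripper's body presses on something with over 40 N, if the wrist force passes 120 N, or if a joint passes its speed limit or range.

### The arm

A 6-joint arm with a two-finger parallel gripper is mounted at the origin on the work surface. World frame = base frame: x ahead of the robot, y to its left, z up, the work surface at z = 0. Lengths are in m, angles in degrees, forces in N, time in s.
With the tool pointing down it reaches from about 0.4 to 0.825 m from the base axis. Payload 7 kg.
Tool frame: the origin (TCP) lies on the centre line of the jaws, within the pads' length; the fingertips stand 19 mm ahead of it and the grasp point (between the pads) is the TCP (r.tips_ahead is the distance from the TCP to the fingertips, in m); z points along the fingers, y is the line along which they close (so a half turn about z gives the same grasp; the last joint's range is limited). The gripper opens to 88 mm and grips with 3 to 60 N. Pads are 19 mm wide; open, the fingers measure 130 mm over their backs; the gripper's body (78 mm by 193 mm) begins 47 mm behind the grasp point.
Start: joints at [90.247, 20.546, 0.682, 0, -70.136, -16.507], TCP at [0.189, 0.648, 0.21] pointing down, gripper open.
Joint ranges: [-176.03, 176.03], [-82.01, 121.73], [-58.28, 71.71], [-173.87, 95.51], [-174.79, -0.11], [-173.66, 173.66]. Speed limits (degrees/s): [136.94, 136.94, 172.46, 180, 180, 180].

### API

Orientations are given as [roll, pitch, yaw] about the fixed x, y, z axes, in that order (R = Rz(yaw) Ry(pitch) Rx(roll)).
In Python, from plant import r, viewer, close_job gives the robot as it stands. The module is installed in compiled form; this text tells all that it offers.
- The arm moves only by the tool arm_command, never from a script. Its arguments are lists of equal length, an entry for each row: "travel": the shift along the world's x, y, z scaled (see below), a list of three; "delta_rot": the turn, a rotation vector about the world's x, y, z scaled (see below), a list of three. In form: {"travel": [[dx, dy, dz], ...], "delta_rot": [[rx, ry, rz], ...]}. A call has 1 to 20 rows; each row is the pose to reach, as a shift and turn from the pose commanded when the call began; what a row does not reach only later rows make up. The controller multiplies each number of a shift by 0.5 m and each number of a turn by 90 degrees. A row lasts 1/8 s, in which the tool goes at most 62.5 mm and 10.7 degrees, less where a joint would pass 70% of its speed; a pose out of reach is approached as far as the arm can. A call with a number of a shift or a turn outside -1 to 1 is refused whole. A call with a gripper value outside its range is refused whole. "grip" is the opening, from 0 (shut) to 1 (fully open), set as the call begins (left out, the last holds). The fingers move at their own pace and stop on an object; "newtons" is the grip in N (left out, the last holds). Time passes only in rows, so rows that repeat a pose let the fingers close. It gives the time, the measured TCP pose, the force, the opening and the grip force at its end, in the units of the state.
- r.get_state(): the state, without advancing time (a new reading comes with each control period).
- viewer.capture(name): name is "scene" or "top"; returns a dict with "img" (420x560x3 uint8, red, green, blue), "camera_matrix" (3x3 intrinsics, pixels), "R" (3x3) and "t" (3): a world point X has camera coordinates R X + t. Camera axes: x right, y down, z forward; pixel columns grow to the right and rows downward; lengths in m; the calibration is good to about 2 mm. A picture is of the moment at which its call begins. There is no depth.
- close_job(): hands the job in; it is judged then, once.
The state is a dict: "time_s": time; "joints": joint angles; "qd": joint speeds; "joint_torque": joint torques, N m; "tcp_pos": TCP position; "eef_rot": TCP orientation; "contact_force": force on the tool from outside, world axes, zero at the start; "moment": the same for the moment, N m; "gripper_width": finger opening in m; "gripper_force": force on a finger pad.
Only numpy, scipy, OpenCV 4.12 (cv2) and the standard library are available. Lean on these libraries where they do the work, as an engineer would, in place of code of your own. Each camera call takes 0.05 s, during which the arm holds its last target. There are 200 camera calls.

## Working session

There is one attempt and no reset: what is moved stays moved. The work goes in short steps, Python scripts to look and compute and a tool call to move; the robot and the scene stay as the last step left them, time stands still between calls to the robot, and variables do not carry over. Pictures are saved under pics/ and viewed, at most 10 in all, crops included, and the job is handed in when it is done.

Besides the shell and the picture viewer there is one more tool, called after "Call:" as a command line: name --argument value ..., lists and objects as JSON in quotes. arm_command: Moves the arm, as the interface text tells. Shifts and turns lie within -1 to 1; 1 stands for 0.5 m of shift or 90 degrees of turn. Its arguments: {"type":"object","properties":{"travel":{"type":"array"},"delta_rot":{"type":"array"},"grip":{"type":"number"},"newtons":{"type":"number"}},"required":["travel","delta_rot"]}

```bash
mkdir -p pics
python3 - <<'E'
from plant import r, viewer
import cv2,pickle
s=r.get_state(); print(s['tcp_pos'],s['eef_rot'],s['time_s'],s['gripper_width'])
for n in('scene','top'):
    c=viewer.capture(n); pickle.dump(c,open(f'{n}0.pkl','wb')); cv2.imwrite(f'pics/{n}0.png',c['img'][:,:,::-1]); print(n,c['camera_matrix'].tolist(),c['R'].round(3).tolist(),c['t'])
E
```

```text
[0.18888773 0.64749078 0.20931417] [ 1.79904433e+02 -8.36083973e-03 -1.62683350e+01] 0.0 0.08727771881113718
scene [[416.75506951565717, 0.0, 284.71606370985853], [0.0, 416.75506951565717, 213.8117570620635], [0.0, 0.0, 1.0]] [[0.761, 0.649, -0.013], [0.368, -0.448, -0.815], [-0.535, 0.615, -0.579]] [-0.51809217 -0.11671954  1.33097548]
top [[508.1312343695533, 0.0, 290.75654763495805], [0.0, 508.1312343695533, 205.07487769653346], [0.0, 0.0, 1.0]] [[0.004, -1.0, 0.011], [-0.989, -0.006, -0.151], [0.151, -0.01, -0.988]] [0.04884489 0.60939102 1.15102922]
```

View pics/scene0.png

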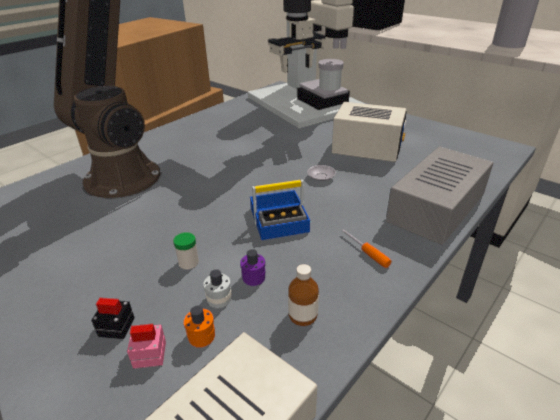

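View pics/top0.png

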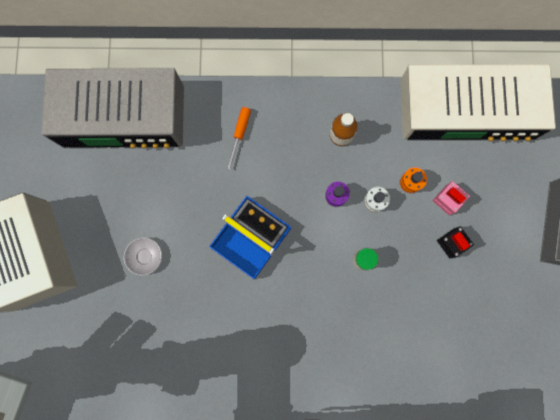

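The scene view shows the aluminium cell at (217,290), the stage at (113,318) and the carrier at (280,210). In the top view they are at (377,199), (456,242) and (250,237).

```bash
cat > h.py <<'E'
import cv2,pickle,numpy as np
def cam(n,tag='0'): return pickle.load(open(f'{n}{tag}.pkl','rb'))
def ray(c,uv,z):
    K,R,t=[np.array(c[k]) for k in('camera_matrix','R','t')]
    o=-R.T@t; d=R.T@np.linalg.inv(K)@[uv[0],uv[1],1]
    return o+d*(z-o[2])/d[2]
def proj(c,X):
    p=np.array(c['camera_matrix'])@(np.array(c['R'])@np.array(X)+c['t']); return p[:2]/p[2]
def tri(a,ua,b,ub):
    P=[np.array(c['camera_matrix'])@np.c_[c['R'],c['t']] for c in(a,b)]
    X=cv2.triangulatePoints(P[0],P[1],np.array(ua,float),np.array(ub,float)).ravel(); X=X[:3]/X[3]
    return X
def blob(c,lo,hi,box):
    x0,y0,x1,y1=box; hsv=cv2.cvtColor(c['img'],cv2.COLOR_RGB2HSV)
    m=np.zeros(hsv.shape[:2],np.uint8); m[y0:y1,x0:x1]=cv2.inRange(hsv,np.array(lo),np.array(hi))[y0:y1,x0:x1]
    n,l,s,ce=cv2.connectedComponentsWithStats(m)
    i=1+s[1:,4].argmax(); pts=np.argwhere(l==i)[:,::-1].astype(np.float32)
    return ce[i],s[i,4],cv2.minAreaRect(pts),pts
E
python3 - <<'E'
from h import *
S,T=cam('scene'),cam('top')
def show(name,*bl):
    X=tri(S,bl[0][0],T,bl[1][0]); print(name,X.round(4),[ (b[0].round(1).tolist(),b[1]) for b in bl])
ys,yt=blob(S,(22,150,120),(32,255,255),(230,170,330,210)),blob(T,(22,150,120),(32,255,255),(200,190,300,280))
show('handle',ys,yt); print(yt[2],ys[2])
bx=cv2.boxPoints(yt[2]); print('handle corners z.114',[ray(T,p,.114)[:2].round(4).tolist() for p in bx])
rs,rt=blob(S,(0,180,90),(8,255,255),(90,290,125,325)),blob(T,(0,180,90),(8,255,255),(440,220,480,260))
show('rib',rs,rt); print('rib corners .076',[ray(T,p,.076)[:2].round(4).tolist() for p in cv2.boxPoints(rt[2])],rt[2])
kt=blob(T,(0,0,0),(180,140,90),(362,185,392,212)); ks=blob(S,(0,0,0),(180,140,90),(205,268,230,287))
show('knob',ks,kt); print(ks[2],kt[2])
def crop(c,b,k): 
    x0,y0,x1,y1=b; return cv2.resize(c['img'][y0:y1,x0:x1,::-1],None,fx=k,fy=k,interpolation=cv2.INTER_CUBIC)
a=crop(T,(200,190,300,285),4); b=crop(T,(360,180,480,265),3); b=cv2.copyMakeBorder(b,0,a.shape[0]-b.shape[0],0,0,0)
d=crop(S,(85,260,245,345),3); d=cv2.copyMakeBorder(d,0,0,0,760-d.shape[1],0); 
im=np.vstack([np.hstack([a,b]),d])[:600]; cv2.imwrite('pics/c1.png',im)
E
```

```text
handle [0.5354 0.1474 0.1064] [([277.7, 185.9], np.int32(299)), ([247.5, 233.3], np.int32(274))]
((247.63856506347656, 233.30368041992188), (53.48737716674805, 5.334320545196533), 35.21759033203125) ((277.7750549316406, 185.833740234375), (6.625873565673828, 45.392181396484375), 81.46923065185547)
handle corners z.114 [[0.5644, 0.1994], [0.5741, 0.1928], [0.5065, 0.0956], [0.497, 0.1022]]
rib [ 0.5252 -0.3395  0.0633] [([108.4, 305.5], np.int32(303)), ([460.4, 240.9], np.int32(198))]
rib corners .076 [[0.535, -0.3132], [0.5489, -0.3345], [0.5131, -0.3568], [0.4994, -0.3356]] ((460.49993896484375, 240.99996948242188), (18.859806060791016, 10.816654205322266), 56.3099365234375)
knob [ 0.6267 -0.1544  0.0625] [([215.7, 277.6], np.int32(153)), ([379.2, 196.9], np.int32(77))]
((215.5, 277.5), (15.0, 11.0), 90.0) ((379.69232177734375, 196.53846740722656), (7.765803337097168, 12.203404426574707), 56.3099365234375)
```

View pics/c1.png

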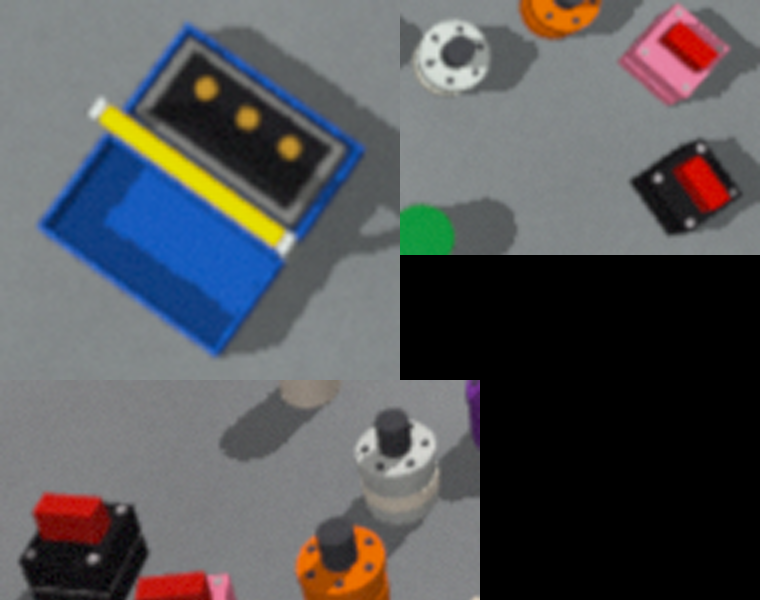

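The crops show the handle end to end, the stage block with its four screws around the rib at (695,185), and the cell's ring at (452,55). The triangulated heights (106, 63 and 62.5 mm) agree with the text. One refinement of centres and angles next.

Run:
```python
from h import *
S,T=cam('scene'),cam('top')
# handle axis by line fit in top view
yt=blob(T,(22,150,120),(32,255,255),(200,190,300,280))
g=np.array([ray(T,p,.112)[:2] for p in yt[3]]); v=np.linalg.svd(g-g.mean(0))[2][0]; print('handle angle',np.degrees(np.arctan2(v[1],v[0]))%180)
# carrier rim (blue) outline
b=blob(T,(100,100,40),(125,255,255),(200,180,300,290)); print('blue',b[1],b[2])
for s in [(658,178),(701,149),(733,192),(690,223)]: print('screw',ray(T,(360+(s[0]-400)/3-.33,180+s[1]/3-.33),.05).round(4))
# cell: light ring in both views
for c,box in((T,(360,183,394,214)),(S,(200,268,235,310))):
    w=blob(c,(0,0,165),(180,45,255),box); print('ring',w[0],w[1],cv2.minEnclosingCircle(w[3]),ray(c,w[0],.05).round(4),cv2.boundingRect(w[3]))
w=blob(T,(0,0,165),(180,45,255),(360,183,394,214)); print(ray(T,cv2.minEnclosingCircle(w[3])[0],.05))
# reprojection checks
print('knob top centre from tri',proj(T,(.6267,-.1544,.05)),proj(S,(.6267,-.1544,.05)))
a=np.radians(55.2);u=np.array([np.cos(a),np.sin(a)]);x=np.array([u[1],-u[0]])
h=np.array([.5354,.1474])
for sx in(-1,1):
  for sy in(-1,1): print('rim corner',sx,sy,proj(T,[*(h+sx*.075*x+sy*.067*u),.04]).round(1))
```

```text
handle angle 54.912767299759054
blue 1700 ((239.85134887695312, 250.6081085205078), (56.26385498046875, 30.456880569458008), 35.53767395019531)
screw [ 0.5307 -0.3095  0.05  ]
screw [ 0.5535 -0.3441  0.05  ]
screw [ 0.5201 -0.3675  0.05  ]
screw [ 0.4959 -0.3329  0.05  ]
ring [374.97849462 198.71326165] 279 ((376.18072509765625, 198.1445770263672), 12.808442115783691) [ 0.6249 -0.1463  0.05  ] (365, 186, 24, 24)
ring [223.27586207 283.21551724] 116 ((220.56399536132812, 283.4200134277344), 10.027174949645996) [ 0.6402 -0.1483  0.05  ] (214, 274, 16, 18)
[ 0.62625631 -0.14921134  0.05      ]
knob top centre from tri [378.37392581 197.97244367] [216.71915688 281.86771175]
rim corner -1 -1 [254.5 279.4]
rim corner -1 1 [207.8 246.1]
rim corner 1 -1 [291.7 226.6]
rim corner 1 1 [245.4 194.3]
```

Call:
arm_command --travel '[[0.05, -0.08, 0], [0.1, -0.16, 0], [0.15, -0.24, 0], [0.2, -0.32, 0], [0.25, -0.4, 0], [0.3, -0.48, 0], [0.35, -0.56, 0], [0.4, -0.64, 0], [0.44, -0.72, 0], [0.475, -0.8, 0]]' --delta_rot '[[0, 0, 0], [0, 0, 0], [0, 0, 0], [0, 0, 0], [0, 0, 0], [0, 0, 0], [0, 0, 0], [0, 0, 0], [0, 0, 0], [0, 0, 0]]' --grip 0.5 --newtons 15

```text
time_s: 1.35
tcp_pos: [0.4269, 0.2464, 0.2101]
eef_rot: [180.0, 0.0, -16.3]
contact_force: [0.8, -0.4, 0.2]
gripper_width: 0.0434
gripper_force: 0.0
```

Call:
arm_command --travel '[[0.05, -0.08, 0], [0.1, -0.16, 0], [0.15, -0.24, 0], [0.2, -0.32, 0], [0.25, -0.4, 0], [0.3, -0.48, 0], [0.35, -0.56, 0], [0.38, -0.64, 0], [0.4, -0.72, 0], [0.4, -0.8, 0], [0.4, -0.8, -0.05], [0.4, -0.8, -0.1], [0.4, -0.8, -0.1]]' --delta_rot '[[0, 0, 0], [0, 0, 0], [0, 0, 0], [0, 0, 0], [0, 0, 0], [0, 0, 0], [0, 0, 0], [0, 0, 0], [0, 0, 0], [0, 0, 0], [0, 0, 0], [0, 0, 0], [0, 0, 0]]'

```text
time_s: 2.98
tcp_pos: [0.6248, -0.1521, 0.1579]
eef_rot: [179.9, 0.3, -16.3]
contact_force: [0.1, 1.0, 0.6]
gripper_width: 0.044
gripper_force: 0.0
```

Call:
arm_command --travel '[[0, 0, -0.04], [0, 0, -0.08], [0, 0, -0.12], [0, 0, -0.15], [0, 0, -0.174], [0, 0, -0.174], [0, 0, -0.174]]' --delta_rot '[[0, 0, 0], [0, 0, 0], [0, 0, 0], [0, 0, 0], [0, 0, 0], [0, 0, 0], [0, 0, 0]]'

```text
time_s: 3.85
tcp_pos: [0.627, -0.1521, 0.074]
eef_rot: [-180.0, -0.1, -16.2]
contact_force: [0.1, 0.6, 0.0]
gripper_width: 0.0437
gripper_force: 0.0
```

Call:
arm_command --travel '[[0, 0, 0], [0, 0, 0], [0, 0, 0], [0, 0, 0], [0, 0, 0], [0, 0, 0]]' --delta_rot '[[0, 0, 0], [0, 0, 0], [0, 0, 0], [0, 0, 0], [0, 0, 0], [0, 0, 0]]' --grip 0

```text
time_s: 4.6
tcp_pos: [0.6265, -0.152, 0.0732]
eef_rot: [180.0, 0.0, -16.3]
contact_force: [0.5, -0.1, 0.8]
gripper_width: 0.0005
gripper_force: 0.0
```

The fingers shut on nothing, so I'll look.

```bash
cat > cap.py <<'E'
import sys,pickle,cv2,numpy as np
from plant import viewer
tag=sys.argv[1]
for n in('scene','top'): pickle.dump(viewer.capture(n),open(f'{n}{tag}.pkl','wb'))
E
python3 cap.py 1
python3 - <<'E'
from h import *
S,T=cam('scene','1'),cam('top','1')
a=S['img'][200:350,60:320,::-1]; b=T['img'][120:270,300:500,::-1]
cv2.imwrite('pics/c2.png',np.vstack([cv2.resize(a,(520,300)),cv2.copyMakeBorder(cv2.resize(b,(400,300)),0,0,0,120,0)]))
X=(.6265,-.152,.054); print(proj(S,X),proj(T,X))
E
```

```text
[217.30958683 279.81667911] [377.66550199 197.769833  ]
```

View pics/c2.png

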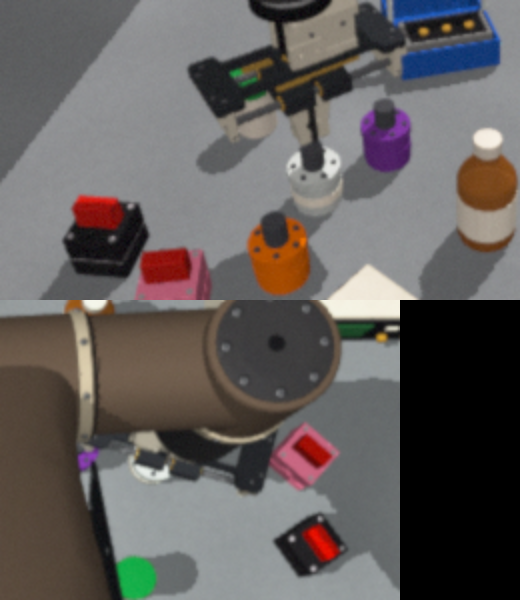

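The cell is still at about (216,278) in the scene view, with the closed fingers just above or behind its knob. I'll zoom in on the tips.

Run:
```python
from h import *
from plant import r
print(r.tips_ahead, r.get_state()['tcp_pos'])
S,T=cam('scene','1'),cam('top','1')
a=cv2.resize(S['img'][230:310,185:255,::-1],None,fx=7,fy=7,interpolation=cv2.INTER_CUBIC)
for z,c in((.073,(0,255,0)),(.054,(255,0,255))):
    p=proj(S,(.6265,-.152,z)); cv2.circle(a,tuple(int(v) for v in((p-[185,230])*7+3)),4,c,-1)
cv2.imwrite('pics/c3.png',a)
ks=blob(S,(0,0,0),(180,140,90),(205,270,230,290)); print(ks[0],ks[1])
```

```text
0.019 [ 0.62652237 -0.15202554  0.0732585 ]
[215.9109589  277.62328767] 146
```

View pics/c3.png

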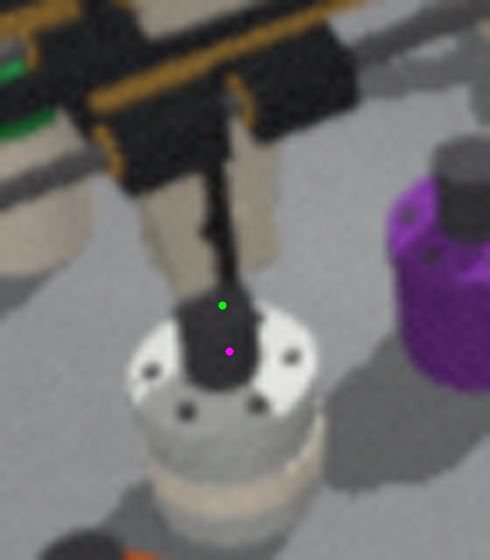

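The tips end at or behind the knob's top edge, at crop (230,290), so they look either too high or too far back. Opening the jaws in place will show which.

Call:
arm_command --travel '[[0, 0, 0], [0, 0, 0], [0, 0, 0], [0, 0, 0]]' --delta_rot '[[0, 0, 0], [0, 0, 0], [0, 0, 0], [0, 0, 0]]' --grip 0.5

```text
time_s: 5.2
tcp_pos: [0.6265, -0.152, 0.0732]
eef_rot: [180.0, 0.0, -16.3]
contact_force: [0.6, 0.4, 0.0]
gripper_width: 0.035
gripper_force: 0.0
```

```bash
python3 cap.py 2
python3 - <<'E'
from h import *
S,T=cam('scene','2'),cam('top','2')
im=[]
for c,(x0,y0) in((S,(180,235)),(T,(345,165))):
    a=cv2.resize(c['img'][y0:y0+80,x0:x0+70,::-1],None,fx=5.5,fy=5.5,interpolation=cv2.INTER_CUBIC)
    p=lambda X:tuple(int(v) for v in((proj(c,X)-[x0,y0])*5.5+2.75))
    for s in(-.022,.022):
        d=np.radians(-106.3); x,y=.6265+s*np.cos(d),-.152+s*np.sin(d)
        cv2.line(a,p((x,y,.073)),p((x,y,.054)),(255,0,255),2)
    im.append(a)
cv2.imwrite('pics/c4.png',np.hstack(im))
E
```

```text
(no output)
```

View pics/c4.png

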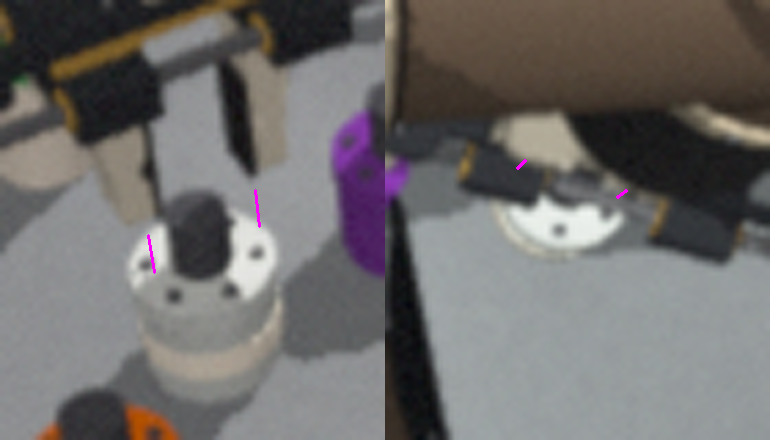

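In the scene crop the finger ends are at (155,218) and (250,175). They should be at (155,272) and (260,227), so the tips stand about 25 mm higher than the state implies. They line up sideways. I'll descend gently and watch the force.

Call:
arm_command --travel '[[0, 0, -0.004], [0, 0, -0.008], [0, 0, -0.01], [0, 0, -0.01]]' --delta_rot '[[0, 0, 0], [0, 0, 0], [0, 0, 0], [0, 0, 0]]'

```text
time_s: 5.8
tcp_pos: [0.6264, -0.152, 0.0681]
eef_rot: [180.0, 0.0, -16.3]
contact_force: [-0.3, -0.6, 1.6]
gripper_width: 0.0439
gripper_force: 0.0
```

Call:
arm_command --travel '[[0, 0, -0.004], [0, 0, -0.008], [0, 0, -0.01], [0, 0, -0.01]]' --delta_rot '[[0, 0, 0], [0, 0, 0], [0, 0, 0], [0, 0, 0]]'

```text
time_s: 6.3
tcp_pos: [0.6264, -0.152, 0.0631]
eef_rot: [180.0, 0.0, -16.3]
contact_force: [0.1, -0.4, -0.3]
gripper_width: 0.0438
gripper_force: 0.0
```

No contact at a nominal tip height of 44 mm, which confirms a height offset of about 25 mm. I'll go lower, then grip.

Call:
arm_command --travel '[[0, 0, -0.007], [0, 0, -0.014], [0, 0, -0.02], [0, 0, -0.024], [0, 0, -0.024]]' --delta_rot '[[0, 0, 0], [0, 0, 0], [0, 0, 0], [0, 0, 0], [0, 0, 0]]'

```text
time_s: 6.92
tcp_pos: [0.6264, -0.152, 0.051]
eef_rot: [180.0, 0.0, -16.3]
contact_force: [-0.1, -0.3, -0.3]
gripper_width: 0.0439
gripper_force: 0.0
```

Call:
arm_command --travel '[[0, 0, 0], [0, 0, 0], [0, 0, 0], [0, 0, 0]]' --delta_rot '[[0, 0, 0], [0, 0, 0], [0, 0, 0], [0, 0, 0]]' --grip 0

```text
time_s: 7.42
tcp_pos: [0.6265, -0.1522, 0.0514]
eef_rot: [180.0, -0.0, -16.3]
contact_force: [-0.7, -1.2, 0.5]
gripper_width: 0.0231
gripper_force: 15.0
```

```bash
python3 cap.py 3
python3 - <<'E'
from h import *
S=cam('scene','3')
x0,y0=180,235
a=cv2.resize(S['img'][y0:y0+80,x0:x0+90,::-1],None,fx=6,fy=6,interpolation=cv2.INTER_CUBIC)
cv2.imwrite('pics/c5.png',a)
E
```

```text
(no output)
```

View pics/c5.png

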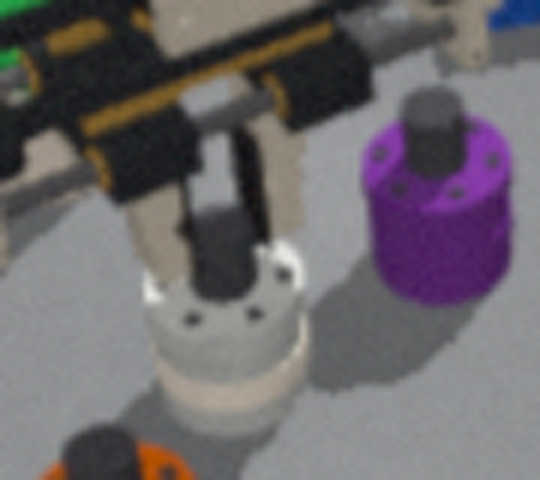

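The grip holds: width 23 mm, with the pads around the knob. Next I'll lift and carry the cell above the bay.

Call:
arm_command --travel '[[0, 0, 0.05], [0, 0, 0.12], [0, 0, 0.2], [0, 0, 0.27], [0, 0, 0.3], [-0.03, 0.06, 0.3], [-0.06, 0.13, 0.3], [-0.1, 0.21, 0.3], [-0.14, 0.3, 0.3], [-0.18, 0.38, 0.3], [-0.22, 0.46, 0.3], [-0.25, 0.53, 0.3], [-0.27, 0.57, 0.3], [-0.281, 0.595, 0.3], [-0.281, 0.595, 0.3], [-0.281, 0.595, 0.3]]' --delta_rot '[[0, 0, 0], [0, 0, 0], [0, 0, 0], [0, 0, 0], [0, 0, 0], [0, 0, -0.03], [0, 0, -0.06], [0, 0, -0.09], [0, 0, -0.12], [0, 0, -0.15], [0, 0, -0.18], [0, 0, -0.2], [0, 0, -0.21], [0, 0, -0.21], [0, 0, -0.21], [0, 0, -0.21]]'

```text
time_s: 9.52
tcp_pos: [0.4861, 0.145, 0.2009]
eef_rot: [180.0, 0.0, -35.2]
contact_force: [-0.7, -0.2, -0.5]
gripper_width: 0.023
gripper_force: 15.0
```

```bash
python3 cap.py 4
python3 - <<'E'
from h import *
from plant import r
print(r.get_state()['tcp_pos'])
S,T=cam('scene','4'),cam('top','4')
im=[]
for c,(w,h) in((S,(100,110)),(T,(100,110))):
    X=(.4858,.1457,.15); p0=proj(c,X); x0,y0=(p0-[w/2,h/2]).astype(int); x0=max(x0,0);y0=max(y0,0)
    a=cv2.resize(c['img'][y0:y0+h,x0:x0+w,::-1],None,fx=4,fy=4,interpolation=cv2.INTER_CUBIC)
    # predicted outline of cell body bottom/top circles (underside at .149)
    for z,rr in((.149,.028),(.199,.028)):
        pts=np.array([(proj(c,(.4858+rr*np.cos(t),.1457+rr*np.sin(t),z))-[x0,y0])*4+2 for t in np.linspace(0,6.283,40)]).astype(int)
        cv2.polylines(a,[pts],True,(255,0,255),1)
    print(x0,y0); im.append(a)
cv2.imwrite('pics/c6.png',np.hstack(im))
E
```

```text
[0.48619704 0.14481501 0.20103125]
213 110
196 200
```

View pics/c6.png

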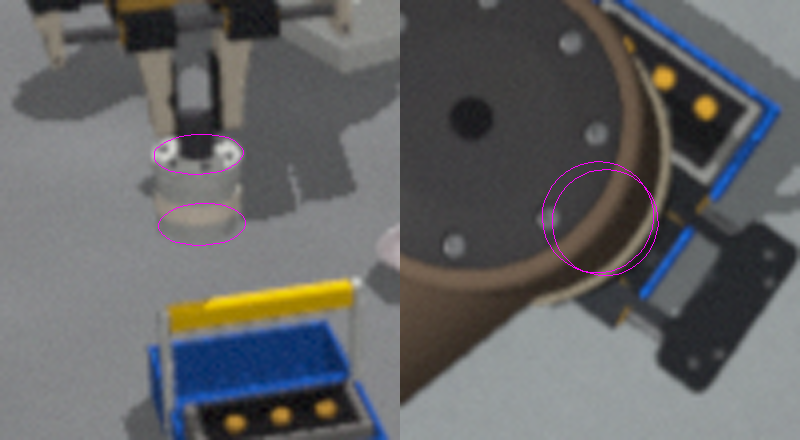

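The cell hangs where predicted, with its ring at (197,153) against a drawn ellipse at (198,154). I'll lower it into the bay in two stages.

Call:
arm_command --travel '[[0, 0, -0.05], [0, 0, -0.1], [0, 0, -0.15], [0, 0, -0.19], [0, 0, -0.21], [0, 0, -0.22], [0, 0, -0.23], [0, 0, -0.23]]' --delta_rot '[[0, 0, 0], [0, 0, 0], [0, 0, 0], [0, 0, 0], [0, 0, 0], [0, 0, 0], [0, 0, 0], [0, 0, 0]]'

```text
time_s: 10.62
tcp_pos: [0.4861, 0.1455, 0.0864]
eef_rot: [-180.0, -0.0, -35.2]
contact_force: [-0.4, -0.5, -1.4]
gripper_width: 0.0233
gripper_force: 15.0
```

Call:
arm_command --travel '[[0, 0, -0.01], [0, 0, -0.02], [0, 0, -0.03], [0, 0, -0.04], [0, 0, -0.05], [0, 0, -0.058], [0, 0, -0.059], [0, 0, -0.059]]' --delta_rot '[[0, 0, 0], [0, 0, 0], [0, 0, 0], [0, 0, 0], [0, 0, 0], [0, 0, 0], [0, 0, 0], [0, 0, 0]]'

```text
time_s: 11.62
tcp_pos: [0.4861, 0.1455, 0.0568]
eef_rot: [180.0, -0.0, -35.2]
contact_force: [0.8, -0.2, -1.5]
gripper_width: 0.0232
gripper_force: 15.0
```

Call:
arm_command --travel '[[0, 0, -0.002], [0, 0, -0.002]]' --delta_rot '[[0, 0, 0], [0, 0, 0]]'

```text
time_s: 11.88
tcp_pos: [0.486, 0.1455, 0.0558]
eef_rot: [-180.0, -0.0, -35.2]
contact_force: [0.4, 0.6, -1.1]
gripper_width: 0.0232
gripper_force: 15.0
```

Call:
arm_command --travel '[[0, 0, 0], [0, 0, 0], [0, 0, 0], [0, 0, 0.03], [0, 0, 0.08], [0, 0, 0.15], [0, 0, 0.22], [0, 0, 0.27], [0, 0, 0.29], [0, 0, 0.29]]' --delta_rot '[[0, 0, 0], [0, 0, 0], [0, 0, 0], [0, 0, 0], [0, 0, 0], [0, 0, 0], [0, 0, 0], [0, 0, 0], [0, 0, 0], [0, 0, 0]]' --grip 0.43

```text
time_s: 13.12
tcp_pos: [0.4861, 0.1456, 0.2014]
eef_rot: [-179.9, -0.0, -35.2]
contact_force: [-0.3, 0.8, -0.5]
gripper_width: 0.0376
gripper_force: 0.0
```

Call:
arm_command --travel '[[0.01, -0.08, 0], [0.02, -0.17, 0], [0.02, -0.26, 0], [0.03, -0.35, 0], [0.04, -0.44, 0], [0.05, -0.53, 0], [0.05, -0.62, 0], [0.06, -0.71, 0], [0.07, -0.8, 0], [0.07, -0.88, 0], [0.078, -0.94, 0], [0.078, -0.969, 0], [0.078, -0.969, -0.06], [0.078, -0.969, -0.14], [0.078, -0.969, -0.14], [0.078, -0.969, -0.14]]' --delta_rot '[[0, 0, 0.05], [0, 0, 0.12], [0, 0, 0.2], [0, 0, 0.28], [0, 0, 0.36], [0, 0, 0.44], [0, 0, 0.52], [0, 0, 0.6], [0, 0, 0.67], [0, 0, 0.73], [0, 0, 0.77], [0, 0, 0.77], [0, 0, 0.77], [0, 0, 0.77], [0, 0, 0.77], [0, 0, 0.77]]' --grip 0.55

```text
time_s: 15.12
tcp_pos: [0.5256, -0.3391, 0.1318]
eef_rot: [180.0, 0.0, 34.2]
contact_force: [0.4, 0.3, 0.9]
gripper_width: 0.0479
gripper_force: 0.0
```

```bash
python3 cap.py 5
python3 - <<'E'
from h import *
from plant import r
print(r.get_state()['tcp_pos'])
S,T=cam('scene','5'),cam('top','5')
a=cv2.resize(S['img'][255:345,75:165,::-1],None,fx=4,fy=4,interpolation=cv2.INTER_CUBIC)
b=cv2.resize(S['img'][170:260,235:325,::-1],None,fx=4,fy=4,interpolation=cv2.INTER_CUBIC)
rb=blob(S,(0,180,90),(8,255,255),(85,285,130,328)); print('rib scene now',rb[0],rb[1])
# check carrier, cell in the bay (top view)
yt=blob(T,(22,150,120),(32,255,255),(200,190,300,280)); print('handle top now',yt[0],yt[2])
ys=blob(S,(22,150,120),(32,255,255),(230,170,330,210)); print(tri(S,ys[0],T,yt[0]))
c=cv2.resize(T['img'][190:285,200:300,::-1],None,fx=2.4,fy=2.4,interpolation=cv2.INTER_CUBIC)
c=cv2.copyMakeBorder(c,0,0,0,720-c.shape[1],0)
cv2.imwrite('pics/c7.png',np.vstack([np.hstack([a,b]),c]))
E
```

```text
[ 0.52612823 -0.33922639  0.13261222]
rib scene now [108.51170569 305.44816054] 299
handle top now [247.61090909 233.36363636] ((247.56756591796875, 233.40541076660156), (53.47391128540039, 5.347391128540039), 35.53767776489258)
[0.53540333 0.14736012 0.10643508]
```

View pics/c7.png

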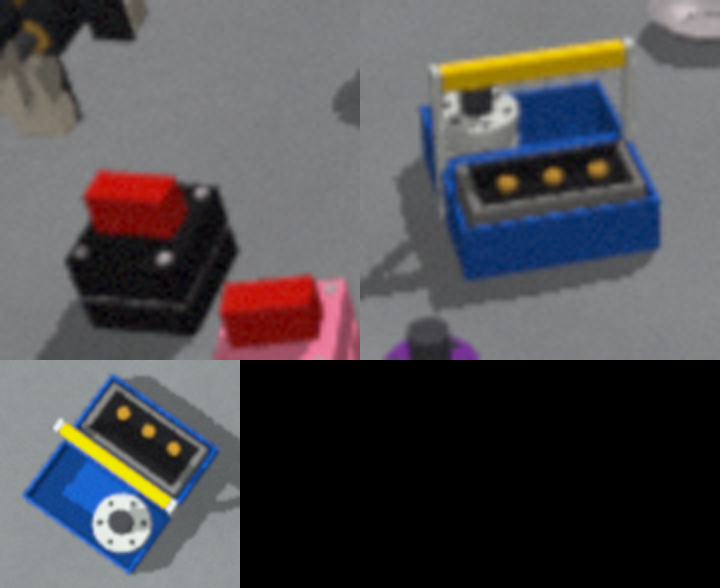

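The cell stands upright at the bay's near end, at (480,110) in the scene crop and (121,522) in the top crop, and the carrier hasn't moved. The finger at (40,100) seems left of where I expect it, so I'll use the last picture for a wide annotated view before descending.

Run:
```python
from h import *
S,T=cam('scene','5'),cam('top','5')
im=[]
for c,(x0,y0) in((S,(50,215)),(T,(400,190))):
    a=cv2.resize(c['img'][y0:y0+120,x0:x0+80 if 0 else x0+80,::-1],None,fx=5,fy=5,interpolation=cv2.INTER_CUBIC)
    p=lambda X:tuple(int(v) for v in((proj(c,X)-[x0,y0])*5+2.5))
    d=np.radians(124.2)
    for s,col in((-.024,(255,0,255)),(.024,(0,255,0))):
        x,y=.5258+s*np.cos(d),-.3391+s*np.sin(d)
        cv2.line(a,p((x,y,.137)),p((x,y,.17)),col,2)
    im.append(a)
cv2.imwrite('pics/c8.png',np.hstack(im)[:600])
c=T; print('cell top',ray(T,(250.2,257.3),.054))
w=blob(T,(0,0,165),(180,45,255),(232,240,268,275)); q=cv2.minEnclosingCircle(w[3]); C=ray(T,q[0],.054)[:2]; print(q,C)
a=np.radians(54.8);u=np.array([np.cos(a),np.sin(a)]);x=np.array([u[1],-u[0]]); d=C-[.5354,.1474]; print('in carrier',d@x,d@u)
```

```text
cell top [0.48574925 0.14492068 0.054     ]
((250.3353729248047, 257.7134094238281), 12.11890983581543) [0.48480339 0.14459391]
in carrier -0.039727241678459535 -0.03145850968237819
```

View pics/c8.png

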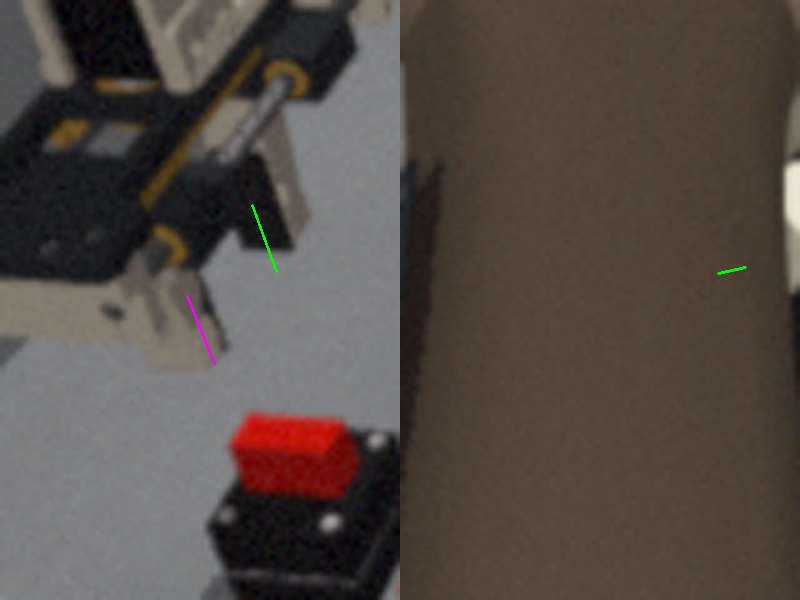

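The finger pads sit over the rib's two sides, close to the predicted lines at (213,362) and (276,270). In the bay the cell measures (−39.7, −31.5) mm. I'll descend and grip the stage at the height that worked for the cell.

Call:
arm_command --travel '[[0, 0, -0.04], [0, 0, -0.08], [0, 0, -0.11], [0, 0, -0.13], [0, 0, -0.145], [0, 0, -0.155], [0, 0, -0.16], [0, 0, -0.16]]' --delta_rot '[[0, 0, 0], [0, 0, 0], [0, 0, 0], [0, 0, 0], [0, 0, 0], [0, 0, 0], [0, 0, 0], [0, 0, 0]]'

```text
time_s: 16.23
tcp_pos: [0.5251, -0.3391, 0.0508]
eef_rot: [180.0, 0.0, 34.1]
contact_force: [0.1, -0.0, 0.7]
gripper_width: 0.0486
gripper_force: 0.0
```

Call:
arm_command --travel '[[0, 0, 0], [0, 0, 0], [0, 0, 0], [0, 0, 0], [0, 0, 0], [0, 0, 0]]' --delta_rot '[[0, 0, 0], [0, 0, 0], [0, 0, 0], [0, 0, 0], [0, 0, 0], [0, 0, 0]]' --grip 0 --newtons 20

```text
time_s: 16.98
tcp_pos: [0.525, -0.339, 0.0508]
eef_rot: [-180.0, -0.0, 34.1]
contact_force: [-0.1, 1.1, 1.5]
gripper_width: 0.0174
gripper_force: 20.0
```

Call:
arm_command --travel '[[0, 0, 0.05], [0, 0, 0.12], [0, 0, 0.2], [0, 0, 0.27], [0, 0, 0.3], [0, 0.06, 0.3], [0, 0.13, 0.3], [0, 0.21, 0.3], [0, 0.3, 0.3], [0, 0.38, 0.3], [0, 0.46, 0.3], [0, 0.54, 0.3], [0, 0.62, 0.3], [0, 0.69, 0.3], [0, 0.75, 0.3], [0, 0.79, 0.3], [0, 0.8, 0.3], [0, 0.8, 0.3]]' --delta_rot '[[0, 0, 0], [0, 0, 0], [0, 0, 0], [0, 0, 0], [0, 0, 0], [0, 0, -0.05], [0, 0, -0.11], [0, 0, -0.18], [0, 0, -0.25], [0, 0, -0.32], [0, 0, -0.39], [0, 0, -0.46], [0, 0, -0.53], [0, 0, -0.6], [0, 0, -0.66], [0, 0, -0.72], [0, 0, -0.77], [0, 0, -0.77]]'

```text
time_s: 19.23
tcp_pos: [0.5244, 0.0613, 0.1997]
eef_rot: [179.9, 0.1, -35.1]
contact_force: [0.5, -0.3, -0.8]
gripper_width: 0.0175
gripper_force: 20.0
```

Call:
arm_command --travel '[[0, 0.06, 0], [-0.01, 0.13, 0], [-0.01, 0.2, 0], [-0.01, 0.25, 0], [-0.01, 0.269, 0], [-0.01, 0.269, 0], [-0.01, 0.269, 0]]' --delta_rot '[[0, 0, 0], [0, 0, 0], [0, 0, 0], [0, 0, 0], [0, 0, 0], [0, 0, 0], [0, 0, 0]]'

```text
time_s: 20.1
tcp_pos: [0.5199, 0.1945, 0.2006]
eef_rot: [180.0, 0.0, -35.2]
contact_force: [0.3, -0.6, -1.5]
gripper_width: 0.0177
gripper_force: 20.0
```

```bash
python3 cap.py 6
python3 - <<'E'
from h import *
from plant import r
s=r.get_state(); print(s['tcp_pos'],s['eef_rot'],s['gripper_width'])
S=cam('scene','6')
X=np.array([.5205,.195]); z0=s['tcp_pos'][2]-.0508
# black body silhouette below the rib vs predicted box
u=np.array([np.cos(np.radians(54.8)),np.sin(np.radians(54.8))]);x=np.array([u[1],-u[0]])
box=np.array([proj(S,[*(X+a*.027*x+b*.027*u),z0]) for a in(-1,1) for b in(-1,1)]); print('pred bottom corners',box.round(1).tolist())
g=cv2.cvtColor(S['img'],cv2.COLOR_RGB2HSV)
c=proj(S,[*X,z0+.02]).round().astype(int); print('centre',c)
m=np.zeros((420,560),np.uint8); m[c[1]-12:c[1]+30,c[0]-30:c[0]+30]=(g[c[1]-12:c[1]+30,c[0]-30:c[0]+30,2]<60)
n,l,st,ce=cv2.connectedComponentsWithStats(m); i=l[c[1],c[0]]; print(st[i])
pts=np.argwhere(l==i)[:,::-1].astype(np.float32); print('hull',cv2.approxPolyDP(cv2.convexHull(pts),2,True).reshape(-1,2).tolist())
rb=blob(S,(0,150,70),(8,255,255),(c[0]-30,c[1]-40,c[0]+30,c[1]+10)); print('rib',rb[0],rb[1],'pred',proj(S,[*X,z0+.063]))
E
```

```text
[0.52001734 0.19459933 0.20077808] [ 1.79996100e+02  1.37865037e-03 -3.52015312e+01] 0.017738496885651763
pred bottom corners [[273.2, 158.8], [292.9, 156.2], [278.0, 168.4], [298.5, 165.6]]
centre [286 155]
[273 143  26  25 479]
hull [[297.0, 165.0], [278.0, 167.0], [273.0, 158.0], [273.0, 143.0], [294.0, 143.0], [298.0, 151.0]]
rib [285.49122807 140.64912281] 114 pred [285.36756969 139.96016159]
```

The stage hull corners (278,167) and (297,165) match the predicted (278,168) and (298,166). Lowering it now.

Call:
arm_command --travel '[[0, 0, -0.05], [0, 0, -0.1], [0, 0, -0.15], [0, 0, -0.19], [0, 0, -0.21], [0, 0, -0.22], [0, 0, -0.23], [0, 0, -0.23]]' --delta_rot '[[0, 0, 0], [0, 0, 0], [0, 0, 0], [0, 0, 0], [0, 0, 0], [0, 0, 0], [0, 0, 0], [0, 0, 0]]'

```text
time_s: 21.2
tcp_pos: [0.5201, 0.1955, 0.0859]
eef_rot: [-180.0, -0.0, -35.2]
contact_force: [-0.3, 0.7, -1.1]
gripper_width: 0.0179
gripper_force: 20.0
```

Call:
arm_command --travel '[[0, 0, -0.01], [0, 0, -0.02], [0, 0, -0.03], [0, 0, -0.04], [0, 0, -0.05], [0, 0, -0.058], [0, 0, -0.06], [0, 0, -0.06]]' --delta_rot '[[0, 0, 0], [0, 0, 0], [0, 0, 0], [0, 0, 0], [0, 0, 0], [0, 0, 0], [0, 0, 0], [0, 0, 0]]'

```text
time_s: 22.2
tcp_pos: [0.5201, 0.1955, 0.0558]
eef_rot: [-180.0, -0.0, -35.2]
contact_force: [0.9, -0.1, -1.0]
gripper_width: 0.0178
gripper_force: 20.0
```

Call:
arm_command --travel '[[0, 0, -0.001], [0, 0, -0.001]]' --delta_rot '[[0, 0, 0], [0, 0, 0]]'

```text
time_s: 22.45
tcp_pos: [0.5201, 0.1955, 0.0554]
eef_rot: [-180.0, -0.0, -35.2]
contact_force: [-0.1, -0.6, -0.7]
gripper_width: 0.0177
gripper_force: 20.0
```

Call:
arm_command --travel '[[0, 0, 0], [0, 0, 0], [0, 0, 0], [0, 0, 0.03], [0, 0, 0.08], [0, 0, 0.15], [0, 0, 0.22], [0, 0, 0.27], [0, 0, 0.29], [0, 0, 0.29]]' --delta_rot '[[0, 0, 0], [0, 0, 0], [0, 0, 0], [0, 0, 0], [0, 0, 0], [0, 0, 0], [0, 0, 0], [0, 0, 0], [0, 0, 0], [0, 0, 0]]' --grip 0.38

```text
time_s: 23.7
tcp_pos: [0.5201, 0.1956, 0.2009]
eef_rot: [-179.9, -0.0, -35.2]
contact_force: [-0.0, -0.5, 0.2]
gripper_width: 0.0334
gripper_force: 0.0
```

```bash
python3 cap.py 7
python3 - <<'E'
from h import *
from plant import r
s=r.get_state(); print(np.array(s['joints']).round(1),s['tcp_pos'])
S=cam('scene','7')
rb=blob(S,(0,150,70),(8,255,255),(255,165,325,215)); print('rib',rb[0],rb[1],cv2.boundingRect(rb[3]))
h=np.array([.5354,.1474]);u=np.array([np.cos(np.radians(54.8)),np.sin(np.radians(54.8))]);x=np.array([u[1],-u[0]])
C=h-.0395*x+.03*u
P=[proj(S,[*(C+a*.02*x+b*.009*u),z]) for a in(-1,1) for b in(-1,1) for z in(.054,.080)]; print('rib pred',np.min(P,0),np.max(P,0))
ys=blob(S,(22,150,120),(32,255,255),(230,170,330,210)); print('handle scene',ys[0],ys[1])
E
```

```text
[ 40.8   9.8 -15.5  -0.  -64.8  14. ] [0.51944362 0.19514804 0.19929005]
rib [287.08510638 192.5106383 ] 47 (283, 189, 9, 9)
rib pred [280.84702222 181.01243332] [291.03322387 197.60160481]
handle scene [277.81270903 185.85284281] 299
```

Call:
arm_command --travel '[[0.01, -0.03, 0], [0.02, -0.06, 0], [0.03, -0.09, 0], [0.031, -0.096, 0], [0.031, -0.096, 0], [0.031, -0.096, 0], [0.031, -0.096, 0], [0.031, -0.096, 0], [0.031, -0.096, 0], [0.031, -0.096, 0], [0.031, -0.096, 0], [0.031, -0.096, 0]]' --delta_rot '[[0, 0, -0.06], [0, 0, -0.15], [0, 0, -0.26], [0, 0, -0.37], [0, 0, -0.48], [0, 0, -0.59], [0, 0, -0.7], [0, 0, -0.81], [0, 0, -0.91], [0, 0, -0.97], [0, 0, -1], [0, 0, -1]]'

```text
time_s: 25.3
tcp_pos: [0.535, 0.1472, 0.199]
eef_rot: [179.9, -0.1, -125.1]
contact_force: [-0.3, 0.3, 0.9]
gripper_width: 0.033
gripper_force: 0.0
```

Call:
arm_command --travel '[[0, 0, -0.04], [0, 0, -0.09], [0, 0, -0.13], [0, 0, -0.17], [0, 0, -0.2], [0, 0, -0.22], [0, 0, -0.235], [0, 0, -0.245], [0, 0, -0.25], [0, 0, -0.25], [0, 0, -0.25]]' --delta_rot '[[0, 0, 0], [0, 0, 0], [0, 0, 0], [0, 0, 0], [0, 0, 0], [0, 0, 0], [0, 0, 0], [0, 0, 0], [0, 0, 0], [0, 0, 0], [0, 0, 0]]'

```text
time_s: 26.68
tcp_pos: [0.5357, 0.1476, 0.0756]
eef_rot: [-180.0, 0.0, -125.2]
contact_force: [0.0, 0.1, 0.6]
gripper_width: 0.0333
gripper_force: 0.0
```

```bash
python3 cap.py 8
python3 - <<'E'
from h import *
from plant import r
s=r.get_state(); print(s['tcp_pos'],s['eef_rot'],s['contact_force'])
S,T=cam('scene','8'),cam('top','8')
m=cv2.inRange(cv2.cvtColor(S['img'],cv2.COLOR_RGB2HSV),np.array((20,130,100)),np.array((33,255,255)))[170:210,235:325]
n,l,st,ce=cv2.connectedComponentsWithStats(m)
print([(st[i].tolist(),(ce[i]+[235,170]).round(1).tolist()) for i in range(1,n) if st[i,4]>8])
h=(.5354,.1474); print('handle mid top/bottom pred',proj(S,(*h,.114)),proj(S,(*h,.098)))
# luminance column at and below handle, around finger
g=cv2.cvtColor(S['img'],cv2.COLOR_RGB2HSV)
for y in range(168,206,2): print(y,' '.join('%d/%d/%d'%tuple(g[y,x]) for x in range(266,292,3)))
E
```

```text
[0.53568213 0.14757259 0.07556326] [-1.79987167e+02  2.94477479e-02 -1.25156824e+02] [ 0.29532208 -1.01405547 -0.67901407]
[([20, 15, 21, 8, 112], [263.4, 188.6]), ([51, 15, 15, 3, 26], [293.6, 186.2])]
handle mid top/bottom pred [278.22779743 183.22680615] [278.3631452  188.52765165]
168 98/28/37 130/26/29 0/8/32 111/47/38 113/60/34 110/44/35 80/49/31 120/26/39 120/22/46
170 114/34/38 110/49/31 113/68/34 132/43/30 0/18/28 0/0/28 115/33/47 105/35/44 98/20/52
172 60/15/34 75/20/26 120/15/33 90/24/43 150/4/67 120/22/47 135/21/49 113/24/43 125/35/44
174 90/24/43 26/52/39 120/41/31 165/12/42 120/7/35 150/16/31 140/26/29 85/51/30 120/17/30
176 103/25/72 20/101/96 140/79/29 140/26/30 60/7/36 165/11/47 13/31/74 18/39/112 19/37/116
178 100/6/121 15/36/71 18/31/100 20/34/114 19/36/119 15/38/135 21/40/135 20/39/138 15/37/139
180 114/9/137 90/2/116 21/36/136 19/35/138 18/40/140 18/37/138 21/39/136 21/36/134 23/39/137
182 100/6/136 60/2/126 20/38/135 10/25/93 19/36/136 19/36/134 20/39/137 20/33/138 19/32/136
184 22/107/157 21/109/148 18/38/136 19/22/91 20/38/136 19/39/139 20/37/138 21/39/137 20/
[... 250 characters left out ...]
06 21/38/129 21/39/132 18/40/128 2/231/130 179/217/122
192 22/119/71 23/13/153 113/15/135 115/42/67 18/34/129 20/38/133 17/35/130 1/208/126 1/236/121
194 132/28/46 50/5/148 109/22/195 110/137/56 18/38/133 19/42/135 17/36/134 2/218/125 0/217/121
196 129/39/46 50/4/199 30/4/193 118/58/57 18/38/120 20/34/112 11/55/98 1/224/123 0/194/88
198 173/11/97 45/10/213 45/6/185 111/98/81 30/15/34 0/10/78 30/21/24 178/128/32 10/27/28
200 15/4/140 42/6/212 30/6/159 108/138/61 150/96/16 156/61/21 0/13/20 90/58/22 45/23/22
202 30/3/148 30/5/150 30/4/119 110/166/63 95/118/13 40/64/12 145/70/22 120/21/24 135/30/17
204 30/4/133 45/4/125 48/11/114 109/134/74 120/35/22 128/108/26 118/135/36 111/192/77 110/204/155
```

The front finger covers the bar down to row 196, which puts the tip at about z = 94 mm. I'll go 6 mm deeper to centre the pads on the bar, then close.

Call:
arm_command --travel '[[0, 0, -0.006], [0, 0, -0.012], [0, 0, -0.012]]' --delta_rot '[[0, 0, 0], [0, 0, 0], [0, 0, 0]]'

```text
time_s: 27.15
tcp_pos: [0.5353, 0.1473, 0.0688]
eef_rot: [180.0, -0.0, -125.2]
contact_force: [-0.7, -0.3, -0.2]
gripper_width: 0.0331
gripper_force: 0.0
```

Call:
arm_command --travel '[[0, 0, 0], [0, 0, 0], [0, 0, 0], [0, 0, 0], [0, 0, 0], [0, 0, 0]]' --delta_rot '[[0, 0, 0], [0, 0, 0], [0, 0, 0], [0, 0, 0], [0, 0, 0], [0, 0, 0]]' --grip 0 --newtons 50

```text
time_s: 27.9
tcp_pos: [0.535, 0.1476, 0.0691]
eef_rot: [180.0, -0.0, -125.2]
contact_force: [-4.4, 3.9, 1.1]
gripper_width: 0.0117
gripper_force: 50.0
```

The handle is gripped at 11.7 mm. Lifting 20 mm slowly first.

Call:
arm_command --travel '[[0, 0, 0.005], [0, 0, 0.012], [0, 0, 0.02], [0, 0, 0.03], [0, 0, 0.04], [0, 0, 0.04], [0, 0, 0.04]]' --delta_rot '[[0, 0, 0], [0, 0, 0], [0, 0, 0], [0, 0, 0], [0, 0, 0], [0, 0, 0], [0, 0, 0]]'

```text
time_s: 28.78
tcp_pos: [0.5354, 0.1475, 0.0892]
eef_rot: [180.0, -0.0, -125.2]
contact_force: [0.5, 0.2, -8.5]
gripper_width: 0.0114
gripper_force: 50.0
```

```bash
cat > chk.py <<'E'
import sys
from h import *
from plant import r
s=r.get_state(); print(s['tcp_pos'],s['contact_force'],s['moment'],s['gripper_width'],s['time_s'])
S0,S=cam('scene','7'),cam('scene',sys.argv[1]); lift=float(sys.argv[2])
h=np.array([.5354,.1474]);u=np.array([np.cos(np.radians(54.8)),np.sin(np.radians(54.8))]);x=np.array([u[1],-u[0]])
# brass sockets and rim corners: measured vs predicted for a level lift
m=lambda c,b:(lambda g:blob(c,(14,120,110),(22,255,255),b))(0)
for yc in(-.03,.0,.03):
    P=proj(S,[*(h+.0395*x+yc*u),.05+lift]); P0=proj(S0,[*(h+.0395*x+yc*u),.05])
    f=lambda c,p:blob(c,(10,90,100),(24,255,255),(int(p[0])-9,int(p[1])-7,int(p[0])+10,int(p[1])+8))[0].round(1)
    try: print('socket moved',f(S,P)-f(S0,P0),'pred',(P-P0).round(1))
    except Exception as e: print(e)
def hull(c,off):
    b=blob(c,(100,130,50),(125,255,255),(235,int(150),340,245)); return b[1],cv2.boundingRect(b[3]),[v.tolist() for v in cv2.approxPolyDP(cv2.convexHull(b[3]),2.5,True).reshape(-1,2).astype(int)]
print(hull(S0,0)); print(hull(S,0))
E
python3 cap.py 9; python3 chk.py 9 0.02
```

```text
[0.53534248 0.14739156 0.08908168] [-0.27725304 -0.01591918 -8.90963392] [ 0.0772595  -0.12355655  0.00139796] 0.011773633437070705 28.875
socket moved [-0.5 -6.3] pred [-0.3 -6.4]
socket moved [-0.2 -6.4] pred [-0.1 -6.4]
socket moved [-0.1 -6.1] pred [-0.  -6.4]
(np.int32(874), (256, 199, 54, 41), [[309, 231], [261, 239], [257, 210], [275, 200], [298, 199], [309, 219]])
(np.int32(889), (256, 193, 54, 41), [[309, 225], [261, 233], [256, 206], [299, 193], [309, 212]])
```

The full packed weight (8.5–8.9 N) is on the gripper and the carrier is level. Up to 100 mm now.

Call:
arm_command --travel '[[0, 0, 0.01], [0, 0, 0.025], [0, 0, 0.04], [0, 0, 0.06], [0, 0, 0.08], [0, 0, 0.1], [0, 0, 0.12], [0, 0, 0.135], [0, 0, 0.15], [0, 0, 0.157], [0, 0, 0.16], [0, 0, 0.16], [0, 0, 0.16], [0, 0, 0.16], [0, 0, 0.16], [0, 0, 0.16]]' --delta_rot '[[0, 0, 0], [0, 0, 0], [0, 0, 0], [0, 0, 0], [0, 0, 0], [0, 0, 0], [0, 0, 0], [0, 0, 0], [0, 0, 0], [0, 0, 0], [0, 0, 0], [0, 0, 0], [0, 0, 0], [0, 0, 0], [0, 0, 0], [0, 0, 0]]'

```text
time_s: 30.88
tcp_pos: [0.5355, 0.1475, 0.1692]
eef_rot: [180.0, -0.0, -125.2]
contact_force: [0.2, -0.3, -7.8]
gripper_width: 0.012
gripper_force: 50.0
```

```bash
python3 cap.py 10; sed -i 's/int(150),340/int(130),340/' chk.py; python3 chk.py 10 0.1
```

```text
[0.53549984 0.14744622 0.1692245 ] [ 0.02293282 -0.01803588 -7.44783598] [ 0.09057101 -0.10318358  0.05461977] 0.011959577831880409 30.975
socket moved [ -1.3 -33.3] pred [ -1.3 -33.6]
socket moved [ -0.8 -33.6] pred [ -0.7 -33.5]
socket moved [  0.1 -33.3] pred [ -0.  -33.4]
(np.int32(874), (256, 199, 54, 41), [[309, 231], [261, 239], [257, 210], [275, 200], [298, 199], [309, 219]])
(np.int32(965), (254, 167, 57, 41), [[310, 199], [260, 207], [254, 180], [274, 167], [299, 167], [310, 185]])
```

The carrier is level at 100 mm and still. Handing in.

```bash
python3 -c "
from plant import close_job
print(close_job())"
```

```text
the job is handed in; nothing more can be done
None
```

The job is handed in but no verdict came back: the cell and stage were set in the empty bay, and the carrier was held by its handle about 100 mm up, level and still, at 31 s.

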